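# Shut and lock the control box's access panel

## Task

The access panel of the grey control box stands ajar. Push it down onto its seal with the fingertips, then set the fingertips in the slot of the blue quarter-turn fastener and turn it clockwise to its stop, so that the cam draws the panel down tight and it stays locked when you let go and come away. Nothing needs to be gripped or picked up: do not raise the panel any further, and leave everything else on the table where it is.

Things in the scene. Friction and masses are not known exactly. Their poses are not given: they have to be found in the camera images.
- control_box: fixed grey sheet-metal box, 220 mm (x) by 250 mm (y), 94 mm high without its panel, 119 mm over the shut panel's fastener. Origin: centre of its underside. x points from its front to the hinge at the back, y to its left, z up. Three black glands stand out 21 mm from its left wall. Place and yaw (up to 0.3 rad) vary.
- panel (a joint): opening angle of the light grey access panel, rad: 0 shut tight; starts 0.30 to 0.55, front edge raised. The stiff hinge leaves it where it is put (2 to 3 N near the front edge moves it). Pushed down and let go, it rests on the springy rubber seal at about 0.010; 12 N near the front edge squeezes it to 0, the hard stop.
- fastener (a joint): turn of the blue fastener, rad, clockwise from above: 0 unlocked, 1.571 locked (hard stop); starts 0 to 0.25, stays where left. Friction 0.1 N m; up to 0.2 N m from 0.7 to 1.3, where its cam tongue runs under a ramped keeper in the box and draws the panel down. With the panel not down (over 0.05) the tongue strikes the keeper at 0.7 or passes above it, and the panel then cannot shut.
- slot_centre (a point): on the fastener's axis, level with the top of its blue disc (76 mm across), set in a black bezel (100 mm outside, rim 1 mm above the disc, 14 mm above the panel). A slot crosses the disc: 30 mm wide, 70 mm long between the bezel's walls, 12 mm deep to a flat floor. Slot along this x axis (fore and aft unlocked, along the front edge locked); z out of the panel.
- push_spot (a point): bare place on the panel's top face, good for pushing: 190 mm from the hinge line, 34 mm from the front edge, 90 mm left of the panel's middle, 40 mm from the bezel. It moves with the panel; its z points out of the panel.
- panel_hinge (a point): middle of the panel's hinge line at the back of the box, 99 mm above the table; y along the hinge. The panel is 224 mm from here to its front edge, 258 mm wide, its top face 6 mm above the hinge line when shut. The fastener's axis is 150 mm from here, mid-width. A white line on the disc points to a red dot (right) unlocked, to a green dot (front) locked.
- tds_meter: bystander: white pen-shaped water meter, 27 x 145 x 16 mm, lying to the right of the control box; origin: centre of its underside
- screwdriver: bystander: screwdriver with a red handle, 30 x 202 x 28 mm, lying to the right of the control box, farther back; origin: centre of its underside
- evidence_tape: bystander: roll of yellow tape lying flat, 66 mm across, 24 mm high, left of the control box; origin: centre of its underside
- seal_ring_2: bystander: black rubber seal ring lying flat, 42 mm across, 8 mm high, left of the control box; origin: centre of its underside
- collar_plug: bystander: blue knurled plug, 42 mm across, 32 mm high, left of the control box; origin: centre of its underside
- push_fitting_1: bystander: small white elbow fitting, 25 x 29 x 16 mm, behind the control box; origin: centre of its underside
- push_fitting_2: bystander: small white elbow fitting, 25 x 29 x 16 mm, behind the control box; origin: centre of its underside

How it is judged (in metres and radians):
On the way, in this order (a step that is already met when the one before it is completed fails the run):
1. the panel is pushed down onto its seal while the fastener is still unlocked (value of joint panel below 0.04 rad and value of joint fastener below 0.5 rad), for 0.2 s.
2. the fingers, in the slot, turn the fastener towards locked (value of joint fastener above 0.8 rad and contact force between the fingers and fastener above 0.5 N and value of joint panel below 0.04 rad), for 0.05 s.
At the end, for the whole second after the job is handed in: The fastener stands at its locked stop (over 1.42 rad of 1.571), the cam holds the panel drawn down tight (under 0.007 rad) and both are at rest; the robot touches nothing (value of joint fastener above 1.42 rad and value of joint panel below 0.007 rad and velocity of joint each of fastener, panel below 0.05 rad/s).
It fails at once if the panel is raised beyond its starting range (over 0.65 rad) (value of joint panel above 0.65 rad).
It fails at once if one of the listed loose bystanders is moved by more than 20 mm or lifted (distance of any of tds_meter, screwdriver, evidence_tape, seal_ring_2, collar_plug, push_fitting_1, push_fitting_2 from where it was at the start of the episode above 0.02 m).
It also fails if it takes over 42 s, if anything falls off the work surface, if the arm or the gripper's body presses on something with over 40 N, if the wrist force passes 120 N, or if a joint passes its speed limit or range.

## Robot

A 6-joint arm with a two-finger parallel gripper is mounted at the origin on a cart in front of the work surface, level with it; the furniture and walls round the work are solid. World frame = base frame: x ahead of the robot, y to its left, z up, the work surface at z = 0. Lengths are in mm, angles in rad, forces in N, time in s.
With the tool pointing down it reaches from about 325 to 750 mm from the base axis. Payload 7.6 kg.
Tool frame: the origin (TCP) lies between the finger pads; the fingertips stand arm.tip_reach ahead of it and the grasp point (between the pads) lies 8 mm behind it (arm.tip_reach is the distance from the TCP to the fingertips, in mm); z points along the fingers, y is the line along which they close (so a half turn about z gives the same grasp; the last joint's range is limited). The gripper opens to 85 mm and grips with 20 to 120 N. Pads are 22 mm wide; open, the fingers measure 114 mm over their backs; the gripper's body (76 mm by 85 mm) begins 54 mm behind the grasp point. The pads swing forward as they close: fully open they stand 13 mm farther back than shut.
Start: joints at [-1.337, 0.052, 1.401, -0, 1.689, -0.07], TCP at [157.077, -500.97, 242.323] pointing down, gripper open.
Joint ranges: [-2.9, 2.9], [-0.91, 2.17], [0.12, 2.37], [-1.06, 4.2], [0.26, 2.73], [-2.93, 2.93]. Speed limits (rad/s): [2.57, 2.57, 3.01, 3.14, 3.14, 3.14].

## Interface

Orientations are given as a unit quaternion [x, y, z, w].
In Python, from cell import get_state, eyes, ticket, arm gives the robot as it stands.
- The arm moves only by the tool play_rows, never from a script. Its argument "targets" is a list of rows, each a list of 7 numbers: the gripper command: -1 is fully open, 1 is shut, values between are in proportion, then the shift along the world's x, y, z in m, then the turn, a rotation vector about the world's x, y, z in degrees. In form: [[claw, x, y, z, wx, wy, wz], ...]. A call has 1 to 5 rows; each row shifts and turns the commanded pose from where the row before left it; what a row does not reach is not made up. A row lasts 1/12 s, in which the tool goes at most 41.7 mm and 7.16 degrees, less where a joint would pass 70% of its speed; a pose out of reach is approached as far as the arm can. A call is refused whole if a number of a shift passes 0.0417 or a number of a turn 7.16, either way. A call with a gripper value outside its range is refused whole. The fingers move at their own pace and stop on an object; "newtons" is the grip in N (left out, the last holds). Time passes only in rows, so rows that do not move let the fingers close. It gives the time, the measured TCP pose, the force, the opening and the grip force at its end, in the units of the state.
- get_state(): the state, without advancing time (a new reading comes with each control period).
- eyes.capture(name): name is "side" or "top" or "wrist"; returns (picture, depth): 420x560x3 uint8, red, green, blue; 420x560 float32, mm along the optical axis (not along the pixel's ray), 0 where there is no reading.
- eyes.camera_params(name): a dict with "mtx" (3x3 intrinsics, pixels), "dist" ([k1, k2, p1, p2, k3] as OpenCV has them; the pictures are not rectified), "cam_to_world" (4x4, takes a point from camera to world coordinates); the wrist camera has in their place "mount" (4x4, takes a point from camera to tool coordinates, whose origin is the TCP and whose axes are the flange's). Camera axes: x right, y down, z forward; pixel columns grow to the right and rows downward; lengths in mm; the calibration is good to about 2 mm. A picture is of the moment at which its call begins: read the wrist's pose just before it. camera_params takes no time and is no camera call.
- ticket.job_done(): hands the job in; it is judged then, once.
The state is a dict: "t": time; "joints": joint angles; "dq": joint speeds; "effort": joint torques, N m; "tool_pos": TCP position; "tool_rot": TCP orientation; "contact_force": force on the tool from outside, world axes, zero at the start; "ft_torque": the same for the moment, N m; "grip_width": finger opening in mm; "grasp_force": force on a finger pad.
Only numpy, scipy, OpenCV 4.12 (cv2) and the standard library are available. Lean on these libraries where they do the work, as an engineer would, in place of code of your own. Each camera call takes 0.05 s, during which the arm holds its last target. There are 200 camera calls.

## Working session

There is one attempt and no reset: what is moved stays moved. The work goes in short steps, Python scripts to look and compute and a tool call to move; the robot and the scene stay as the last step left them, time stands still between calls to the robot, and variables do not carry over. Pictures are saved under pics/ and viewed, at most 10 in all, crops included, and the job is handed in when it is done.

Besides the shell and the picture viewer there is one more tool, called after "Call:" as name(argument=value, ...) on one line, values as JSON. play_rows: Moves the arm, as the interface text tells. Its arguments: {"type":"object","properties":{"targets":{"type":"array"},"newtons":{"type":"number"}},"required":["targets"]}

```bash
mkdir -p pics; ls; cat > h.py <<'E'
import numpy as np, cv2
from cell import get_state, eyes, ticket, arm
from scipy.spatial.transform import Rotation as R
E
python3 - <<'E'
from h import *
print(arm.tip_reach, get_state())
for n in ("side","top"):
    p,d=eyes.capture(n); cv2.imwrite(f"pics/{n}0.png",p[:,:,::-1]); np.save(f"{n}0d.npy",d); np.save(f"{n}0.npy",p)
    c=eyes.camera_params(n); print(n,c['mtx'].round(1).tolist(),c['dist'],c['cam_to_world'].round(3).tolist())
print(eyes.camera_params("wrist"))
E
```

```text
pics
11.0 {'t': 0.0, 'joints': array([-1.33727468e+00,  5.28703776e-02,  1.40172582e+00, -7.93346588e-06,
        1.68862070e+00, -7.03071636e-02]), 'dq': array([-0.00025466,  0.00048326,  0.00083547, -0.00143101, -0.00118955,
       -0.0015942 ]), 'effort': array([-2.09572490e-04, -3.81664968e+01, -3.60191488e+01, -6.81858683e-05,
        6.08471513e-03, -3.24784914e-06]), 'tool_pos': array([ 157.01680033, -500.66805079,  241.45427543]), 'tool_rot': array([ 9.88482926e-01,  1.51330256e-01, -7.01280069e-05, -8.09098261e-04]), 'contact_force': array([-0.14001047,  0.16533376,  0.02452123]), 'ft_torque': array([ 0.00122743,  0.0200733 , -0.02987791]), 'grasp_force': 0.0, 'grip_width': 85.2279857373467}
side [[454.4, 0.0, 281.4], [0.0, 454.4, 210.1], [0.0, 0.0, 1.0]] [-0.08273632  0.          0.          0.          0.        ] [[0.962, -0.174, 0.211, 272.812], [-0.273, -0.642, 0.716, -1122.315], [0.011, -0.746, -0.665, 1079.305], [0.0, 0.0, 0.0, 1.0]]
top [[401.0, 0.0, 273.5], [0.0, 401.0, 206.8], [0.0, 0.0, 1.0]] [-0.06800274  0.          0.          0.          0.        ] [[-0.02, -0.995, 0.102, 462.789], [-1.0, 0.019, -0.01, -72.602], [0.008, -0.103, -0.995, 1148.102], [0.0, 0.0, 0.0, 1.0]]
{'mtx': array([[370.91734327,   0.        , 271.51285395],
       [  0.        , 370.91734327, 203.93144906],
       [  0.        ,   0.        ,   1.        ]]), 'dist': array([-0.08630935,  0.        ,  0.        ,  0.        ,  0.        ]), 'mount': array([[ 5.76443287e-04, -9.53681081e-01, -3.00818987e-01,
         7.63543138e+01],
       [ 9.99999774e-01,  6.54156422e-04, -1.57614546e-04,
         6.64067216e-01],
       [ 3.47096683e-04, -3.00818828e-01,  9.53681242e-01,
        -1.32405320e+02],
       [ 0.00000000e+00,  0.00000000e+00,  0.00000000e+00,
         1.00000000e+00]])}
```

View pics/side0.png

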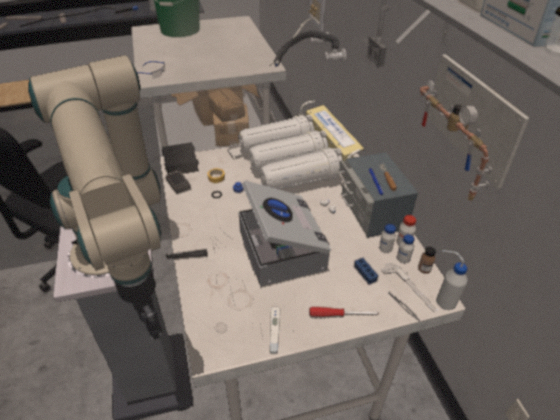

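View pics/top0.png

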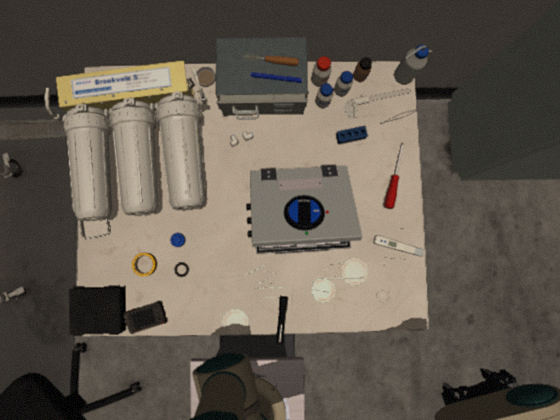

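The side view shows the box near (285,240) with its panel open and the blue disc at (278,208). In the top view the panel spans about (250,168) to (358,245), the disc is at (304,212), and the hinges are at (269,172) and (329,170). Next I fit the geometry from depth.

```bash
cat >> h.py <<'E'
def rays(n):
    c=eyes.camera_params(n); v,u=np.mgrid[0:420,0:560]
    q=cv2.undistortPoints(np.stack([u,v],-1).reshape(-1,1,2).astype(float),c['mtx'],np.array(c['dist'],float)).reshape(420,560,2)
    return np.dstack([q,np.ones((420,560))])
def cloud(n,d,T=None):
    T=eyes.camera_params(n)['cam_to_world'] if T is None else T
    return (rays(n)*d[...,None])@T[:3,:3].T+T[:3,3]
def blue(p):
    h=cv2.cvtColor(p,cv2.COLOR_RGB2HSV); return (h[...,0]>105)&(h[...,0]<130)&(h[...,1]>120)&(h[...,2]>50)
def plane(P):
    for t in range(8):
        c=P.mean(0); n=np.linalg.svd(P-c,full_matrices=False)[2][2]; n*=np.sign(n[2]); r=(P-c)@n; P=P[abs(r)<max(2,1.5*r.std())]
    return c,n,r.std(),len(P)
E
python3 - <<'E'
from h import *
for n,box in (("top",(160,252,240,365)),("side",(180,255,240,330))):
    p=np.load(n+"0.npy");d=np.load(n+"0d.npy");X=cloud(n,d)
    m=np.zeros((420,560),bool); m[box[0]:box[2],box[1]-0:box[3]]=1
    if n=="top": m[:]=0; m[160:252,240:365]=1
    else: m[:]=0; m[180:255,240:330]=1
    m&=d>0
    print(n,'table z',np.median(X[260:300,330:400][...,2]) if n=='top' else '')
    b=m&blue(p); 
    B=X[b]; print('blue',b.sum(),B.mean(0),np.median(B,0))
    u,v=np.where(b)[1],np.where(b)[0]; hull=cv2.convexHull(np.stack([u,v],1).astype(np.int32)); print('ell',cv2.fitEllipse(hull))
    hsv=cv2.cvtColor(p,cv2.COLOR_RGB2HSV)
    g=m&(hsv[...,1]<40)&(p.max(2)>105)&(X[...,2]>90)
    c,nn,s,k=plane(X[g]); 
    print('panel',c,nn,s,k,'ang',np.degrees(np.arccos(nn[2])),np.arccos(nn[2]),'yaw',np.arctan2(-nn[1],-nn[0]))
    # panel outline
    on=m&(abs((X-c)@nn)<5)&(X[...,2]>85)
    pix=np.argwhere(on)[:,::-1].astype(np.int32); ar=cv2.connectedComponentsWithStats(on.astype(np.uint8))
    i=1+ar[2][1:,4].argmax(); P=X[ar[1]==i]
    yaw=np.arctan2(-nn[1],-nn[0]); ex=np.array([np.cos(yaw),np.sin(yaw),0]); ey=np.array([-np.sin(yaw),np.cos(yaw),0])
    ax=np.cross(ey,nn)
    print('ext ax',np.percentile(P@ax,[0.5,99.5]),'ext y',np.percentile(P@ey,[.5,99.5]),len(P), 'ey from rect',cv2.minAreaRect(np.stack([(P-c)@ax,(P-c)@ey],1).astype(np.float32)))
    # corners
E
```

```text
top table z -1.1761464729964928
blue 344 [ 550.7822481  -154.0636545   191.03608999] [ 550.36142431 -142.73052579  191.11926523]
ell ((303.9660339355469, 210.75535583496094), (26.147079467773438, 32.12712097167969), 93.16254425048828)
panel [ 567.47777884 -153.05458454  166.77977341] [0.50141008 0.01891258 0.86500303] 1.006068441264409 4322 ang 30.11694870145123 0.5256399154945547 yaw -3.103891744203658
ext ax [-528.84139602 -302.85133844] ext y [ 47.53943202 303.13268959] 6511 ey from rect ((-16.583847045898438, 1.3650054931640625), (234.1526641845703, 258.80322265625), 0.016708003357052803)
side table z 
blue 159 [ 548.22626517 -143.13992673  186.38953514] [ 548.21933151 -138.71310702  187.45650465]
ell ((265.2597351074219, 200.10324096679688), (13.153008460998535, 59.029296875), 120.54114532470703)
panel [ 569.97463786 -169.4307895   163.83802613] [0.50503037 0.01965738 0.86287769] 0.9844427252209872 1998 ang 30.358757979380375 0.5298602835562883 yaw -3.102689130057313
ext ax [-520.7514419  -296.67023418] ext y [ 49.61745225 306.2594835 ] 2587 ey from rect ((-8.431632995605469, -15.69134521484375), (263.69525146484375, 235.78147888183594), 88.95677185058594)
```

```bash
python3 - <<'E'
from h import *
for n,m0 in (("top",(160,252,240,365)),("side",(180,255,240,330))):
    p=np.load(n+"0.npy");d=np.load(n+"0d.npy");X=cloud(n,d)
    m=np.zeros((420,560),bool); m[m0[0]:m0[1],m0[2]:m0[3]]=1; m&=d>0
    hsv=cv2.cvtColor(p,cv2.COLOR_RGB2HSV)
    c,nn,s,k=plane(X[m&(hsv[...,1]<40)&(p.max(2)>105)&(X[...,2]>90)])
    yaw=np.arctan2(nn[1],nn[0]); th=np.arccos(nn[2])
    ex=np.array([np.cos(yaw),np.sin(yaw),0]); ey=np.array([-np.sin(yaw),np.cos(yaw),0]); a=ex*np.cos(th)-np.array([0,0,np.sin(th)])
    # outline of the panel by connected grey
    on=(m&(abs((X-c)@nn)<4)).astype(np.uint8); l=cv2.connectedComponentsWithStats(on); P=X[l[1]==1+l[2][1:,4].argmax()]
    A=(P-c)@a; Y=(P-c)@ey
    Ymid=(np.median([Y[(A>q)&(A<q+10)].min() for q in range(-80,80,10)])+np.median([Y[(A>q)&(A<q+10)].max() for q in range(-80,80,10)]))/2
    off=-1 if n=="top" else 0
    s=( (c-6*nn)[2]-99-off)/np.sin(th); H=c-6*nn+s*a+Ymid*ey
    F=np.median([A[(Y>q)&(Y<q+10)].min() for q in range(-100,100,10)])
    print(n,'yaw',yaw,'th',th,'H',H.round(1),'front edge dist',s-F,'Ymid',Ymid)
    rel=(c-H)
    # disc by ray cast of blue hull centre on disc plane
    b=(m&blue(p)); b[:, :]&=True
    # bezel+disc: points 10..18 above panel
    hgt=(X-c)@nn; z=m&(hgt>8)&(hgt<20); l=cv2.connectedComponentsWithStats(z.astype(np.uint8)); Q=X[l[1]==1+l[2][1:,4].argmax()]
    q2=np.stack([(Q-H)@a,(Q-H)@ey],1).astype(np.float32); print('bezel',cv2.minEnclosingCircle(q2), np.percentile(q2,[1,99],axis=0).mean(0))
    S=lambda f,l,z:(H-ex*f+ey*l+[0,0,z]).round(1)
    print('slot shut',S(150,0,19),'push shut',S(190,90,6))
    for t in (th,.4,.3,.2,.1,0): print(round(t,2),(H-ex*(190*np.cos(t)-6*np.sin(t))+90*ey+[0,0,190*np.sin(t)+6*np.cos(t)]).round(1))
E
```

```text
top yaw 0.03770090938613519 th 0.5256399154945547 H [ 674.1 -150.6   98. ] front edge dist 226.02350719194263 Ymid -1.5509655217281306
bezel ((-153.49559020996094, 0.3096452057361603), 49.540077209472656) [-153.26345512    0.88796106]
slot shut [ 524.2 -156.2  117. ] push shut [480.8 -67.8 104. ]
0.53 [509.5 -66.7 198.5]
0.4 [498.1 -67.2 177.5]
0.3 [491.1 -67.4 159.9]
0.2 [485.8 -67.6 141.6]
0.1 [482.4 -67.8 122.9]
0 [480.8 -67.8 104. ]
side yaw 0.03890352353248027 th 0.5298602835562883 H [ 668.2 -150.9   99. ] front edge dist 224.12140931306777 Ymid 14.67536990056675
bezel ((-149.8771209716797, 0.9937545657157898), 51.023563385009766) [-151.82048729   -1.20516884]
slot shut [ 518.3 -156.8  118. ] push shut [474.8 -68.4 105. ]
0.53 [503.9 -67.2 200.2]
0.4 [492.1 -67.7 178.5]
0.3 [485.  -68.  160.9]
0.2 [479.8 -68.2 142.6]
0.1 [476.3 -68.3 123.9]
0 [474.8 -68.4 105. ]
```

Call:
play_rows(targets=[[1, 0.023, 0.029, 0.008, 0, 0, 4.9], [1, 0.023, 0.029, 0.008, 0, 0, 4.9], [1, 0.023, 0.029, 0.008, 0, 0, 4.9], [1, 0.023, 0.029, 0.006, 0, 0, 4.9], [1, 0.023, 0.029, 0, 0, 0, 4.9]])

```text
t: 0.52
tool_pos: [272.9, -354.7, 273.4]
tool_rot: [0.933, 0.359, 0.0, 0.001]
contact_force: [0.6, -0.2, 0.2]
grip_width: 25.4
grasp_force: 0.0
```

Call:
play_rows(targets=[[1, 0.023, 0.029, 0, 0, 0, 4.9], [1, 0.023, 0.029, 0, 0, 0, 4.9], [1, 0.023, 0.029, 0, 0, 0, 4.9], [1, 0.023, 0.029, 0, 0, 0, 4.9], [1, 0.023, 0.029, 0, 0, 0, 4.9]])

```text
t: 0.93
tool_pos: [387.7, -209.2, 272.1]
tool_rot: [0.836, 0.549, -0.0, -0.0]
contact_force: [0.1, -1.5, 0.2]
grip_width: -0.3
grasp_force: 0.0
```

Call:
play_rows(targets=[[1, 0.023, 0.029, 0, 0, 0, 4.9], [1, 0.023, 0.029, 0, 0, 0, 4.9], [1, 0.023, 0.029, 0, 0, 0, 4.9], [1, 0.023, 0.029, 0, 0, 0, 4.9], [1, 0.02, 0.025, 0, 0, 0, 4.9]])

```text
t: 1.35
tool_pos: [500.0, -67.8, 271.9]
tool_rot: [0.7, 0.714, -0.0, -0.0]
contact_force: [-0.5, -0.2, 0.1]
grip_width: -0.0
grasp_force: 0.0
```

Call:
play_rows(targets=[[1, 0, 0, 0, 0, 0, 0], [1, 0, 0, 0, 0, 0, 0]])

```text
t: 1.52
tool_pos: [499.4, -68.8, 271.5]
tool_rot: [0.701, 0.714, -0.001, -0.001]
contact_force: [0.6, -0.6, 0.2]
grip_width: -0.1
grasp_force: 0.0
```

Call:
play_rows(targets=[[1, 0.012, 0, -0.02, 0, 0, 0], [1, 0, 0, -0.02, 0, 0, 0], [1, 0, 0, -0.012, 0, 0, 0], [1, 0, 0, -0.01, 0, 0, 0]])

```text
t: 1.85
tool_pos: [510.2, -70.8, 208.9]
tool_rot: [0.702, 0.712, -0.001, -0.001]
contact_force: [-0.9, 0.4, 2.1]
grip_width: -0.2
grasp_force: 1.0
```

Call:
play_rows(targets=[[1, -0.002, 0, -0.01, 0, 0, 0], [1, -0.003, 0, -0.01, 0, 0, 0], [1, -0.004, 0, -0.01, 0, 0, 0]])

```text
t: 2.1
tool_pos: [502.0, -70.5, 180.5]
tool_rot: [0.702, 0.712, 0.0, 0.001]
contact_force: [-1.1, -0.4, 1.9]
grip_width: -0.0
grasp_force: 0.9
```

Call:
play_rows(targets=[[1, -0.004, 0, -0.01, 0, 0, 0], [1, -0.004, 0, -0.01, 0, 0, 0], [1, -0.003, 0, -0.01, 0, 0, 0], [1, -0.002, 0, -0.01, 0, 0, 0], [1, -0.002, 0, -0.01, 0, 0, 0]])

```text
t: 2.52
tool_pos: [486.9, -70.0, 129.5]
tool_rot: [0.702, 0.713, 0.0, 0.0]
contact_force: [0.6, -0.6, 1.0]
grip_width: -0.1
grasp_force: 0.7
```

Call:
play_rows(targets=[[1, -0.001, 0, -0.006, 0, 0, 0], [1, 0, 0, -0.003, 0, 0, 0], [1, 0, 0, -0.002, 0, 0, 0], [1, 0, 0, 0, 0, 0, 0]])

```text
t: 2.85
tool_pos: [485.9, -69.9, 118.8]
tool_rot: [0.701, 0.713, -0.0, -0.0]
contact_force: [0.0, -0.3, 0.0]
grip_width: 0.1
grasp_force: 0.0
```

Call:
play_rows(targets=[[1, 0, 0, -0.002, 0, 0, 0], [1, 0, 0, -0.002, 0, 0, 0]])

```text
t: 3.02
tool_pos: [486.3, -70.0, 116.3]
tool_rot: [0.701, 0.713, 0.0, 0.0]
contact_force: [-5.9, 1.0, 12.1]
grip_width: 0.1
grasp_force: 6.1
```

Call:
play_rows(targets=[[1, 0, 0, -0.001, 0, 0, 0], [1, 0, 0, -0.001, 0, 0, 0], [1, 0, 0, 0, 0, 0, 0]])

```text
t: 3.27
tool_pos: [486.4, -70.0, 115.9]
tool_rot: [0.701, 0.713, 0.0, 0.001]
contact_force: [-8.5, 2.8, 16.0]
grip_width: -0.2
grasp_force: 8.3
```

Call:
play_rows(targets=[[1, 0, 0, 0.01, 0, 0, 0], [1, 0, 0, 0.03, 0, 0, 0], [0.35, 0.008, -0.02, 0.03, 0, 0, 0], [0.35, 0.008, -0.02, 0.03, 0, 0, 0], [0.35, 0.008, -0.02, 0.03, 0, 0, 0]])

```text
t: 3.68
tool_pos: [510.3, -130.5, 245.2]
tool_rot: [0.701, 0.713, 0.0, 0.0]
contact_force: [0.3, -0.2, 0.0]
grip_width: 28.0
grasp_force: 0.0
```

Call:
play_rows(targets=[[0.35, 0.008, -0.026, 0.02, 0, 0, 0], [0.35, 0.003, 0, 0.01, 0, 0, 0], [0.35, 0, 0, 0, 0, 0, 0], [0.35, 0, 0, 0, 0, 0, 0]])

```text
t: 4.02
tool_pos: [521.2, -155.9, 273.3]
tool_rot: [0.702, 0.713, 0.0, 0.0]
contact_force: [0.4, -0.2, -1.0]
grip_width: 28.4
grasp_force: 0.0
```

```bash
cat >> h.py <<'E'
def wrist():
    s=get_state(); p,d=eyes.capture("wrist"); T=np.eye(4); T[:3,:3]=R.from_quat(s['tool_rot']).as_matrix(); T[:3,3]=s['tool_pos']
    return s,p,d,T@eyes.camera_params("wrist")['mount']
E
python3 - <<'E'
from h import *
s,p,d,T=wrist(); np.savez("w1.npz",p=p,d=d,T=T); cv2.imwrite("pics/w1.png",p[:,:,::-1])
print(s['tool_pos'],s['joints'],s['grip_width'])
E
```

```text
[ 521.20876674 -155.94402677  273.28254205] [-3.58722209e-01  1.00366142e-01  1.28884653e+00  2.54322558e-04
  1.75183749e+00 -3.74315882e-01] 28.388411248608996
```

View pics/w1.png

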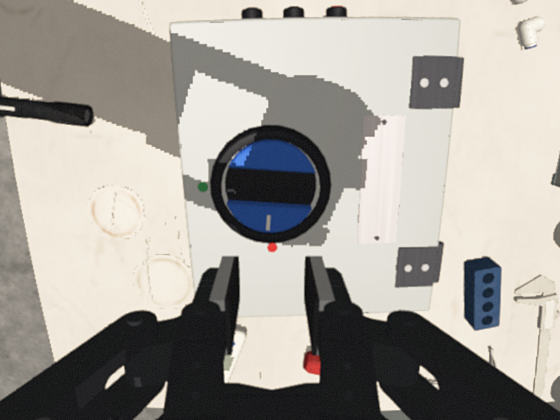

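The panel is shut. The wrist view shows the disc at (270,184), its slot running nearly left-right from about (222,183) to (318,189), the white line at (268,222) and the red dot at (272,247), so it's almost fully unlocked. Now I'll measure the slot.

```bash
python3 - <<'E'
from h import *
w=np.load("w1.npz"); p,d,T=w['p'],w['d'],w['T']
r=rays("wrist")@T[:3,:3].T; o=T[:3,3]
on=lambda z: o+r*((z-o[2])/r[...,2])[...,None]
m=np.zeros((420,560),bool); m[115:250,200:340]=1
b=(m&blue(p)).astype(np.uint8); b=cv2.morphologyEx(b,cv2.MORPH_CLOSE,np.ones((3,3)))
l=cv2.connectedComponentsWithStats(b); print(l[2][1:],l[3][1:])
P=on(118)[b>0][:,:2].astype(np.float32); print('blue circ',cv2.minEnclosingCircle(P), b.sum())
h=cv2.convexHull(P); print('ell',cv2.fitEllipse(h))
# bezel outer: black region at z=119
X=cloud("wrist",d,T); print('panel z',np.median(X[60:80,280:340,2]),'disc z',np.median(X[b>0][:,2]),'slot floor z',np.median(X[182:192,250:290,2]))
dark=(m&(p.max(2)<60)&(X[...,2]>95)).astype(np.uint8); dark=cv2.morphologyEx(dark,cv2.MORPH_OPEN,np.ones((3,3)))
l2=cv2.connectedComponentsWithStats(dark|b); i=1+l2[2][1:,4].argmax(); D=on(119)[l2[1]==i][:,:2].astype(np.float32); print('bezel',cv2.minEnclosingCircle(D),cv2.fitEllipse(cv2.convexHull(D)))
# slot edges: blue transitions per column, col 235..305
e1=[];e2=[];G=on(118)
for u in range(238,304):
    v=np.where(b[:,u])[0]
    up=v[v<184]; dn=v[v>190]
    if len(up) and len(dn): e1.append(G[up.max(),u,:2]+0*G[0,0,:2]); e2.append(G[dn.min(),u,:2])
for e in (e1,e2):
    f=cv2.fitLine(np.array(e,np.float32),cv2.DIST_HUBER,0,.01,.01).ravel(); print('edge dir',np.degrees(np.arctan(f[1]/f[0])),f[2:])
s=get_state(); tx=R.from_quat(s['tool_rot']).as_matrix(); print('tool y yaw',np.degrees(np.arctan2(tx[1,1],tx[0,1])))
for n,u,v in (('red',272,247),('green',203,187)): print(n,on(105)[v,u])
E
```

```text
[[ 229  139   86   35 2009]
 [ 227  200   84   33 1919]] [[272.00099552 157.22100548]
 [268.38613861 214.39082856]]
blue circ ((519.7152099609375, -156.54429626464844), 39.070133209228516) 3928
ell ((519.8350830078125, -156.85426330566406), (74.2696762084961, 78.45057678222656), 0.5590952634811401)
panel z 106.47696392362897 disc z 119.33331573788317 slot floor z 107.57216645283174
bezel ((520.204345703125, -155.2870330810547), 48.49220657348633) ((519.9667358398438, -155.30850219726562), (95.56857299804688, 96.4146499633789), 0.32069718837738037)
edge dir -3.000648 [ 522.38165 -142.34659]
edge dir -3.1561747 [ 520.2577  -168.96823]
tool y yaw 0.9311066862382704
red [ 522.3134074  -214.37249573  105.        ]
green [ 463.4234353  -160.53604473  105.        ]
```

Call:
play_rows(targets=[[0.35, -0.001, 0, -0.03, 0, 0, -4], [0.35, 0, 0, -0.035, 0, 0, 0], [0.35, 0, 0, -0.035, 0, 0, 0], [0.35, 0, 0, -0.03, 0, 0, 0], [0.35, 0, 0, 0, 0, 0, 0]])

```text
t: 4.48
tool_pos: [516.0, -153.7, 134.9]
tool_rot: [0.726, 0.688, -0.003, -0.006]
contact_force: [-0.6, -0.1, -1.1]
grip_width: 27.9
grasp_force: 0.0
```

Call:
play_rows(targets=[[0.35, 0, 0, 0, 0, 0, 0]])

```text
t: 4.57
tool_pos: [518.8, -154.9, 141.6]
tool_rot: [0.726, 0.688, -0.001, -0.002]
contact_force: [-0.4, -0.0, 1.0]
grip_width: 27.5
grasp_force: 0.0
```

```bash
python3 - <<'E'
from h import *
s,p,d,T=wrist(); np.savez("w2.npz",p=p,d=d,T=T)
q,_=eyes.capture("side"); 
cv2.imwrite("pics/w2.png",np.vstack([p[100:400,100:460],])[:,:,::-1])
cv2.imwrite("pics/s2.png",cv2.resize(q[170:270,230:350],None,fx=5,fy=5)[:,:,::-1])
M=R.from_quat(s['tool_rot']).as_matrix(); print(s['tool_pos'],s['grip_width'],s['contact_force'],'yaw',np.degrees(np.arctan2(M[1,1],M[0,1])))
E
```

```text
[ 518.80788586 -154.90955879  141.57033755] 27.52749340512221 [-0.35687588 -0.04292261  1.04131931] yaw -3.0428944459144924
```

View pics/w2.png

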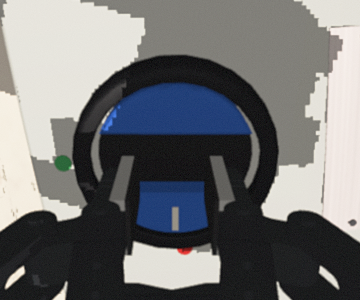

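The crop shows both fingertips just above the slot, with their inner faces at (125,170) and (220,170). The disc is centred near x=176, so they line up with the slot.

Call:
play_rows(targets=[[0.35, 0, 0, -0.008, 0, 0, 0], [0.35, 0, 0, -0.008, 0, 0, 0], [0.35, 0, 0, -0.005, 0, 0, 0], [0.35, 0, 0, 0, 0, 0, 0]])

```text
t: 5.0
tool_pos: [519.5, -155.7, 121.0]
tool_rot: [0.726, 0.688, -0.0, -0.001]
contact_force: [-0.1, -1.1, -0.8]
grip_width: 27.8
grasp_force: 0.0
```

Call:
play_rows(targets=[[0.35, 0, 0, -0.003, 0, 0, 0], [0.35, 0, 0, -0.002, 0, 0, 0], [0.35, 0, 0, 0, 0, 0, 0]])

```text
t: 5.25
tool_pos: [520.2, -156.0, 117.6]
tool_rot: [0.726, 0.688, 0.0, 0.0]
contact_force: [-0.1, 0.2, -0.2]
grip_width: 27.7
grasp_force: 0.0
```

Call:
play_rows(targets=[[0.35, 0, 0, -0.001, 0, 0, -5], [0.35, 0, 0, 0, 0, 0, -5], [0.35, 0, 0, 0, 0, 0, -5], [0.35, 0, 0, 0, 0, 0, -5]])

```text
t: 5.58
tool_pos: [520.7, -156.5, 117.5]
tool_rot: [0.836, 0.549, 0.001, 0.001]
contact_force: [0.8, -0.7, 4.2]
grip_width: 27.9
grasp_force: 2.8
```

```bash
cat > st.py <<'E'
from h import *
s=get_state(); M=R.from_quat(s['tool_rot']).as_matrix(); print(s['t'],s['tool_pos'].round(1),'yaw',np.degrees(np.arctan2(M[1,1],M[0,1])).round(1),s['contact_force'].round(1),s['ft_torque'].round(2),s['grip_width'].round(1),s['joints'].round(2))
E
python3 st.py
```

```text
Traceback (most recent call last):
  File "st.py", line 2, in <module>
    s=get_state(); M=R.from_quat(s['tool_rot']).as_matrix(); print(s['t'],s['tool_pos'].round(1),'yaw',np.degrees(np.arctan2(M[1,1],M[0,1])).round(1),s['contact_force'].round(1),s['ft_torque'].round(2),s['grip_width'].round(1),s['joints'].round(2))
                                                                                                                                                                                                          ^^^^^^^^^^^^^^^^^^^^^
AttributeError: 'float' object has no attribute 'round'
```

```bash
sed -i "s/s\['grip_width'\].round(1)/round(s['grip_width'],1)/" st.py; python3 st.py
```

```text
5.5833 [ 520.7 -156.5  117.5] yaw -23.3 [ 0.8 -0.7  4.2] [-0.22  0.03  0.1 ] 27.9 [-0.36  0.18  1.52 -0.    1.44  0.05]
```

Call:
play_rows(targets=[[0.35, 0, 0, 0, 0, 0, -5], [0.35, 0, 0, 0, 0, 0, -5], [0.35, 0, 0, 0, 0, 0, -5], [0.35, 0, 0, 0, 0, 0, -5]])

```text
t: 5.92
tool_pos: [520.6, -156.7, 117.5]
tool_rot: [0.918, 0.396, 0.001, 0.001]
contact_force: [0.1, -1.7, 3.2]
grip_width: 27.7
grasp_force: 2.8
```

```bash
python3 st.py
```

```text
5.9167 [ 520.6 -156.7  117.5] yaw -43.3 [ 0.1 -1.7  3.2] [-0.33  0.12  0.08] 27.7 [-0.36  0.18  1.52 -0.    1.44  0.4 ]
```

Call:
play_rows(targets=[[0.35, 0, 0, 0, 0, 0, -5], [0.35, 0, 0, 0, 0, 0, -5], [0.35, 0, 0, 0, 0, 0, -5], [0.35, 0, 0, 0, 0, 0, -5]])

```text
t: 6.25
tool_pos: [520.5, -156.7, 117.4]
tool_rot: [0.973, 0.23, 0.001, 0.001]
contact_force: [-1.2, -2.6, 3.9]
grip_width: 28.0
grasp_force: 2.9
```

```bash
python3 st.py
```

```text
6.25 [ 520.5 -156.7  117.4] yaw -63.3 [-1.2 -2.6  3.9] [-0.36  0.2   0.15] 28.0 [-0.36  0.18  1.52 -0.    1.44  0.75]
```

Call:
play_rows(targets=[[0.35, 0, 0, 0, 0, 0, -5], [0.35, 0, 0, 0, 0, 0, -5], [0.35, 0, 0, 0, 0, 0, -5], [0.35, 0, 0, 0, 0, 0, -4]])

```text
t: 6.58
tool_pos: [520.4, -156.8, 117.4]
tool_rot: [0.998, 0.067, 0.001, 0.001]
contact_force: [-1.4, -2.3, 3.8]
grip_width: 27.4
grasp_force: 3.1
```

```bash
python3 st.py
```

```text
6.5833 [ 520.4 -156.8  117.4] yaw -82.4 [-1.4 -2.3  3.8] [-0.42  0.24  0.1 ] 27.4 [-0.36  0.18  1.52 -0.    1.44  1.08]
```

Call:
play_rows(targets=[[0.35, 0, 0, 0, 0, 0, -4], [0.35, 0, 0, 0, 0, 0, -4], [0.35, 0, 0, 0, 0, 0, -3], [0.35, 0, 0, 0, 0, 0, 0]])

```text
t: 6.92
tool_pos: [520.4, -156.7, 117.4]
tool_rot: [1.0, -0.028, 0.001, 0.001]
contact_force: [-1.1, -2.2, 4.6]
grip_width: 27.8
grasp_force: 3.3
```

```bash
python3 st.py
```

```text
6.9167 [ 520.4 -156.7  117.4] yaw -93.2 [-1.1 -2.2  4.6] [-0.39  0.23 -0.04] 27.8 [-0.36  0.18  1.52 -0.    1.44  1.27]
```

Call:
play_rows(targets=[[0.35, 0, 0, 0, 0, 0, -2], [0.35, 0, 0, 0, 0, 0, -2], [0.35, 0, 0, 0, 0, 0, -1]])

```text
t: 7.17
tool_pos: [520.3, -156.7, 117.3]
tool_rot: [0.998, -0.071, 0.001, 0.001]
contact_force: [-2.4, -3.2, 6.2]
grip_width: 27.4
grasp_force: 4.0
```

```bash
python3 st.py
```

```text
7.1667 [ 520.3 -156.7  117.3] yaw -98.1 [-2.4 -3.2  6.2] [-0.51  0.42  0.14] 27.4 [-0.36  0.18  1.52 -0.    1.44  1.35]
```

Call:
play_rows(targets=[[0.35, 0, 0, 0, 0, 0, -1], [0.35, 0, 0, 0, 0, 0, -1]])

```text
t: 7.33
tool_pos: [520.3, -156.7, 117.4]
tool_rot: [0.996, -0.088, 0.001, 0.001]
contact_force: [-2.9, -2.7, 6.4]
grip_width: 27.8
grasp_force: 4.1
```

```bash
python3 st.py
```

```text
7.3333 [ 520.3 -156.7  117.4] yaw -100.0 [-2.9 -2.7  6.4] [-0.41  0.43  0.08] 27.8 [-0.36  0.18  1.52 -0.    1.44  1.39]
```

Call:
play_rows(targets=[[0.35, 0, 0, 0, 0, 0, -1], [0.35, 0, 0, 0, 0, 0, -1], [0.35, 0, 0, 0, 0, 0, -1]])

```text
t: 7.58
tool_pos: [520.3, -156.6, 117.4]
tool_rot: [0.994, -0.113, 0.001, 0.001]
contact_force: [-3.6, -2.1, 6.5]
grip_width: 27.5
grasp_force: 19.3
```

```bash
python3 st.py
```

```text
7.5833 [ 520.3 -156.6  117.4] yaw -103.0 [-3.6 -2.1  6.5] [-0.45  0.51  0.93] 27.5 [-0.36  0.18  1.52 -0.    1.44  1.44]
```

Call:
play_rows(targets=[[0.35, 0, 0, 0, 0, 0, -1], [0.35, 0, 0, 0, 0, 0, -1]])

```text
t: 7.75
tool_pos: [520.3, -156.6, 117.4]
tool_rot: [0.992, -0.13, 0.001, 0.001]
contact_force: [-3.6, -3.2, 5.4]
grip_width: 27.8
grasp_force: 34.9
```

```bash
python3 st.py; python3 - <<'E'
from h import *
s,p,d,T=wrist(); cv2.imwrite("pics/w3.png",p[100:400,100:460,::-1])
E
```

```text
7.75 [ 520.3 -156.6  117.4] yaw -104.9 [-3.6 -3.2  5.4] [-0.52  0.52  1.83] 27.8 [-0.36  0.18  1.52 -0.    1.44  1.47]
```

View pics/w3.png

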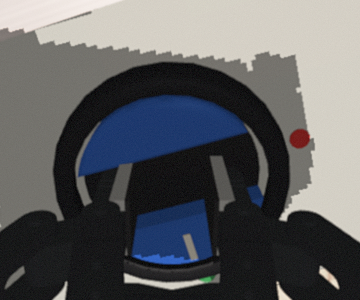

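The torque has climbed to 1.8 N m, so the fastener is at its stop. The crop agrees, with the white line (190,245) near the green dot (207,278). I'll back off to unload the slot walls, then lift.

Call:
play_rows(targets=[[0.35, 0, 0, 0, 0, 0, 5], [0.35, 0, 0, 0, 0, 0, 5], [0.35, 0, 0, 0, 0, 0, 2], [0.35, 0, 0, 0, 0, 0, 1], [0.35, 0, 0, 0, 0, 0, 0]])

```text
t: 8.22
tool_pos: [520.8, -156.0, 117.4]
tool_rot: [1.0, -0.017, 0.001, 0.0]
contact_force: [0.7, 0.4, 4.7]
grip_width: 27.8
grasp_force: 2.7
```

```bash
python3 st.py
```

```text
8.2167 [ 520.8 -156.   117.4] yaw -91.9 [0.7 0.4 4.7] [ 0.01 -0.    0.02] 27.8 [-0.36  0.18  1.52  0.    1.44  1.25]
```

Call:
play_rows(targets=[[0.35, 0, 0, 0.004, 0, 0, 0], [0.35, 0, 0, 0.006, 0, 0, 0], [0.35, 0, 0, 0.01, 0, 0, 0], [0.35, 0, 0, 0.03, 0, 0, 0], [0.35, 0, 0, 0.04, 0, 0, 0]])

```text
t: 8.63
tool_pos: [518.6, -155.4, 204.6]
tool_rot: [1.0, -0.018, -0.003, -0.001]
contact_force: [1.3, -0.4, -0.6]
grip_width: 28.0
grasp_force: 0.0
```

Call:
play_rows(targets=[[0.35, 0, 0, 0.04, 0, 0, 0], [0.35, 0, 0, 0.03, 0, 0, 0], [0.35, 0, 0, 0, 0, 0, 0], [0.35, 0, 0, 0, 0, 0, 0]])

```text
t: 8.97
tool_pos: [520.7, -156.2, 279.3]
tool_rot: [1.0, -0.018, 0.002, 0.001]
contact_force: [0.2, -0.1, -0.6]
grip_width: 27.9
grasp_force: 0.0
```

```bash
python3 - <<'E'
from h import *
s,p,d,T=wrist(); cv2.imwrite("pics/w4.png",p[:,:,::-1]); print(s['tool_pos'],s['contact_force'])
r=rays("wrist")@T[:3,:3].T; o=T[:3,3]; G=o+r*((118-o[2])/r[...,2])[...,None]
b=blue(p); X=cloud("wrist",d,T); b&=(np.hypot(G[...,0]-520,G[...,1]+156)<45)
l=cv2.connectedComponentsWithStats(cv2.morphologyEx(b.astype(np.uint8),cv2.MORPH_CLOSE,np.ones((3,3)))); o=np.argsort(-l[2][1:,4])[:2]+1
A,B=[G[l[1]==i][:,:2].mean(0) for i in o]; print(l[2][o],'seg-to-seg dir deg',np.degrees(np.arctan2(*(A-B)[::-1])))
E
```

```text
[ 520.67004736 -156.15415454  279.31788786] [ 0.24072974 -0.08098282 -0.59941029]
[[ 229  139   83   34 1914]
 [ 233  198   81   34 1841]] seg-to-seg dir deg 1.748692637452092
```

View pics/w4.png

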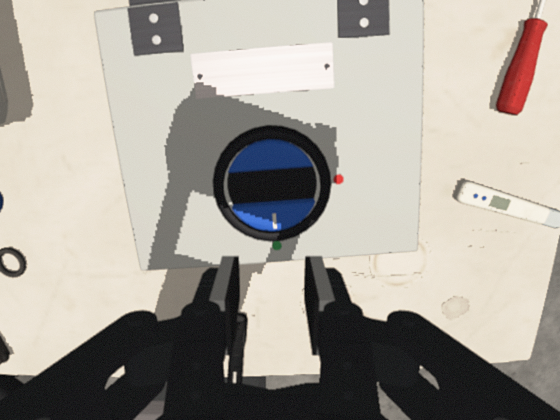

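The white line (275,221) points at the green dot (277,245). The slot lies along the front edge, within 0.5° of fully locked, and the panel is flat with the arm clear. Handing in.

```bash
python3 -c "
from h import *
print(ticket.job_done())"
```

```text
the job is handed in; nothing more can be done
None
```

The panel is pushed down onto its seal, the fastener is turned to its locked stop, the arm is clear and touching nothing, and the job is handed in; no verdict came back.

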